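Run the bearing balls out of the tip-pan into the cup past a held plate

ROBOT

A 7-joint arm with a two-finger parallel gripper is mounted at the origin on a cart in front of the work surface, level with it; the furniture and walls round the work are solid. World frame = base frame: x ahead of the robot, y to its left, z up, the work surface at z = 0. Lengths are in m, angles in rad, forces in N, time in s.
With the tool pointing down it reaches from about 0.375 to 0.925 m from the base axis. Payload 3.1 kg.
Tool frame: the origin (TCP) lies between the finger pads; the fingertips stand 19 mm ahead of it and the grasp point (between the pads) is the TCP; z points along the fingers, y is the line along which they close (so a half turn about z gives the same grasp; the last joint's range is limited). The gripper opens to 85 mm and grips with 20 to 120 N. Pads are 22 mm wide; open, the fingers measure 114 mm over their backs; the gripper's body (76 mm by 85 mm) begins 54 mm behind the grasp point. The pads swing forward as they close: fully open they stand 13 mm farther back than shut.
Start: joints at [-1.274, 0.383, 0.044, 1.598, -0.018, 1.161, -0.05], TCP at [0.25, 0.6, 0.25] pointing down, gripper open.
Joint ranges: [-2.61, 2.61], [-0.41, 2.15], [-1.48, 1.57], [0, 2.5], [-1.57, 4.71], [0.05, 1.97], [-2.85, 2.85]. Speed limits (rad/s): [2.79, 2.79, 3.14, 3.14, 3.14, 3.14, 3.14].

INTERFACE

Orientations are given as a unit quaternion [x, y, z, w].
In Python, from bench import move_ptp, movel, move_j, move_gripper, pause, inverse_kinematics, read_camera, camera_params, MotionError, sign_off, look_for, tip_of, read_time_s, read_qpos, read_joint_vel, read_effort, read_eef_pos, read_tcp_rot, read_ft_force, read_ft_torque, read_finger_gap, read_grasp_force gives the robot as it stands. Calls block until the motion is done:
- move_ptp(position, orientation): joint-space move of the TCP to a pose.
- movel(position, orientation=None, speed=0.15): straight line of the TCP; orientation=None keeps the orientation; speed is the mean speed in m/s.
- move_j(angles): joint-space move.
- move_gripper(opening, effort=None): finger opening in m; effort is the grip in N (None keeps the last); returns when the fingers have stopped.
- pause(seconds).
- inverse_kinematics(position, orientation): joint angles nearest the present ones, or None.
- read_camera(name): name is "scene" or "top"; returns the picture (400x640x3 uint8, red, green, blue); there is no depth.
- camera_params(name): a dict with "K" (3x3 intrinsics, pixels), "dist_coeffs" ([k1, k2, p1, p2, k3] as OpenCV has them; the pictures are not rectified), "camera_from_world" (4x4, takes a point from world to camera coordinates). Camera axes: x right, y down, z forward; pixel columns grow to the right and rows downward; lengths in m; the calibration is good to about 2 mm. A picture is of the moment at which its call begins. camera_params takes no time and is no camera call.
A pose or a line that the arm cannot do raises MotionError and nothing moves.
- sign_off(): hands the job in; it is judged then, once.
Trained networks look in the newest picture that a camera, given by its name, has taken for a name from the list of things; names that differ only in an ending like _2 or _b are one class to them, and where a whole thing is asked for, a point or a joint stands for the part that bears it (a point fixed in the world has none). Each returns a list of dicts, best first, with "confidence" (0 to 1); they miss things now and then, are a little off and sometimes report something else, mostly with a low value. They report only what shows in the picture. A call takes as long as a camera call.
- look_for(camera, name): "at" ([column, row] in pixels, amid what is visible of it).
- tip_of(camera, name): "at" ([column, row] in pixels: a listed point, or the origin of a listed thing).
Readings, each from a call of its own:
- read_time_s(): time.
- read_qpos(): joint angles.
- read_joint_vel(): joint speeds.
- read_effort(): joint torques, N m.
- read_eef_pos(): TCP position.
- read_tcp_rot(): TCP orientation.
- read_ft_force(): force on the tool from outside, world axes, zero at the start.
- read_ft_torque(): the same for the moment, N m.
- read_finger_gap(): finger opening in m.
- read_grasp_force(): force on a finger pad.
Only numpy, scipy, OpenCV 4.12 (cv2) and the standard library are available. Lean on these libraries where they do the work, as an engineer would, in place of code of your own. Each camera call takes 0.05 s, during which the arm holds its last target. There are 200 camera calls.

TASK

Take the drilled plate from its rack, stand it aslant on the floor of the tip-pan so that it blocks the open mouth except for a narrow gap on the cup's side, and with it press the pan gently right over to its stop, so that all five bearing balls run along the plate, out of the gap and into the cup; none may miss it, and the spindle nut stays in the pan. Then let the pan swing back to rest and stand the plate upright in its slot of the rack again. The cup must be left standing, and nothing else on the bench may be displaced.

Things in the scene. Friction and masses are not known exactly. Their poses are not given: they have to be found in the camera images.
- stand: Grey trunnion stand fixed on the bench, carrying the steel tip-pan: base 100 x 150 mm, two A-frame sides outside the pan (y = +/-65 mm, up to 11 mm above the pivot). Origin: on the bench below the middle of the pan's pivot axis, which is 92 mm up. z up, y along the pivot axis, x from the pan's open mouth to its round back (the mouth looks to -x).
- pan_pivot (a point): Middle of the pivot axis; its axes tip with the pan: z normal to the pan floor, y along the pivot, -x to the mouth. Flat floor, top at z = -6 mm. Walls 28 mm high: straight sides, inner faces at y = +/-53.5 mm from x = -75 mm (mouth edge) to x = -5 mm, then a half-round back of inner radius 53.5 mm about x = -5 mm. No wall or lip at the mouth, open over 107 mm.
- pan_lip (a point): Middle of the pan's mouth edge, on the floor's top face, 75 mm from the pivot axis; same axes as pan_pivot.
- pan (a joint): Tip of the pan about its pivot, rad. 0: at rest on its stop, leaning back 0.105, balls at the round back; 0.105: floor level; 0.5: stop, mouth 0.395 below level, its edge about 9 mm above the cup's rim. No latch: a counterweight swings it back to 0 by itself. Pressing the floor 45 mm in front of the pivot with 2 to 5 N tips it, about the same at every angle.
- plate: Aluminium plate with small drilled holes, 85 x 130 x 9 mm, 0.22 to 0.34 kg, standing on a short edge in the pin rack. Origin: middle of one large face. x along the 85 mm side (level), y along the 130 mm side (points up in the rack), z through the thickness; its middle is at z = +4.5 mm. In the rack its top edge is 138 mm above the bench; it may lean about 0.05 rad.
- rack: Pin rack fixed on the bench: aluminium base 112 x 104 x 8 mm, round-topped steel pins 8 mm thick. Origin: on the bench under the middle of the plate's slot. z up, y along the slot, x across it. Slot 12 mm wide between two pairs of pins at y = +/-30 mm, 64 mm high; the plate stands on the base (8 mm up). A 73 mm milling cutter is fixed in a second slot at x = +52 mm, top 81 mm up.
- cup: Plain round metal cup with a bottom, 62 mm across, 48 mm high, wall 3 mm, standing loose on the bench below the left or the right half of the pan's mouth. Origin: middle of its foot; z up.
- liner_ring: Thin liner ring, 62 mm across, 46 mm high, open at both ends (no bottom), standing below the other half of the pan's mouth; not to receive balls. Origin: middle of its foot.
- nut: Blackened hexagonal spindle nut, 35 mm across flats, 40 mm across corners, 18 mm thick, lying flat in the pan on the pivot axis. It does not slide at any tilt of the pan unless pushed. Origin: middle of its lower face.
- thumb_screw: Thumb screw standing on its 30 mm head, 29 mm high; bystander. Origin: middle of its underside.
- thumb_screw2: Second thumb screw like the first, standing on its head; bystander. Origin: middle of its underside.
- ball1: Polished steel bearing ball, 14 mm across, 11 g, slightly oily, rolls freely; at the start at the round back of the pan. Origin: its centre.
- ball2: Polished steel bearing ball, 14 mm across, 11 g, slightly oily, rolls freely; at the start at the round back of the pan. Origin: its centre.
- ball3: Polished steel bearing ball, 14 mm across, 11 g, slightly oily, rolls freely; at the start at the round back of the pan. Origin: its centre.
- ball4: Polished steel bearing ball, 14 mm across, 11 g, slightly oily, rolls freely; at the start at the round back of the pan. Origin: its centre.
- ball5: Polished steel bearing ball, 14 mm across, 11 g, slightly oily, rolls freely; at the start at the round back of the pan. Origin: its centre.

How it is judged:
By the outcome, as a careful person would: the job done as asked, in the order asked, and still so for the second after the job is handed in, with the robot touching nothing.
It also fails if it takes over 61 s, if anything falls off the work surface, if the arm or the gripper's body presses on something with over 40 N, if the wrist force passes 120 N, or if a joint passes its speed limit or range.

## Working session

There is one attempt and no reset: what is moved stays moved. The work goes in short steps, each a Python script; the robot and the scene stay as the last script left them, time stands still between calls to the robot, and variables do not carry over. Pictures are saved under pics/ and viewed, at most 10 in all, crops included, and the job is handed in when it is done.

```bash
ls; mkdir -p pics; cat > h.py <<'E'
import numpy as np, cv2, json
from bench import *
def cam(c):
    p=camera_params(c); return np.array(p["K"]),np.array(p["dist_coeffs"]),np.array(p["camera_from_world"])
def ray(c,px):
    K,d,T=cam(c); u=cv2.undistortPoints(np.array([[px]],float),K,d)[0,0]
    R,t=T[:3,:3],T[:3,3]; return -R.T@t, R.T@np.array([u[0],u[1],1])
def onz(c,px,z):
    o,v=ray(c,px); return o+v*(z-o[2])/v[2]
def proj(c,P):
    K,d,T=cam(c); r,_=cv2.Rodrigues(T[:3,:3]); return cv2.projectPoints(np.atleast_2d(np.array(P,float)),r,T[:3,3],K,d)[0][:,0]
def tri(a,b):
    (o1,v1),(o2,v2)=a,b; A=np.stack([v1,-v2],1); s=np.linalg.lstsq(A,o2-o1,rcond=None)[0]
    p,q=o1+s[0]*v1,o2+s[1]*v2; return (p+q)/2,np.linalg.norm(p-q)
E
python3 - <<'E'
from h import *
for c in("scene","top"):
    im=read_camera(c); cv2.imwrite(f"pics/{c}0.png",im[:,:,::-1])
    o,v=ray(c,[320,200]); print(c,o.round(3),v.round(3))
    for n in["stand","pan_pivot","pan_lip","plate","rack","cup","liner_ring","nut","thumb_screw","ball1"]:
        print(n,[(np.round(r["at"]).tolist(),round(r["confidence"],2)) for r in tip_of(c,n)[:6]])
print(read_time_s())
E
```

```text
pics
scene [-0.231 -0.82   0.73 ] [ 0.643  0.554 -0.53 ]
stand [([275.0, 203.0], 0.88)]
pan_pivot [([272.0, 175.0], 0.7), ([323.0, 278.0], 0.24)]
pan_lip [([246.0, 184.0], 0.9)]
plate [([406.0, 264.0], 0.81)]
rack [([401.0, 294.0], 0.82)]
cup [([235.0, 212.0], 0.63)]
liner_ring [([250.0, 221.0], 0.88)]
nut [([269.0, 171.0], 0.45)]
thumb_screw [([321.0, 281.0], 0.6), ([344.0, 279.0], 0.59)]
ball1 []
top [ 0.323 -0.193  0.909] [ 0.197  0.008 -0.98 ]
stand [([231.0, 178.0], 0.85)]
pan_pivot [([225.0, 166.0], 0.87), ([375.0, 230.0], 0.53)]
pan_lip [([213.0, 196.0], 0.96)]
plate [([429.0, 206.0], 0.9), ([231.0, 180.0], 0.49)]
rack [([425.0, 213.0], 0.73)]
cup [([216.0, 156.0], 0.7)]
liner_ring [([236.0, 211.0], 0.71)]
nut [([217.0, 167.0], 0.7)]
thumb_screw [([376.0, 230.0], 0.54), ([355.0, 241.0], 0.45)]
ball1 [([220.0, 153.0], 0.56), ([234.0, 157.0], 0.54), ([230.0, 150.0], 0.52), ([213.0, 156.0], 0.36), ([234.0, 158.0], 0.35)]
1.1
```

```bash
python3 - <<'E'
import cv2
a=cv2.imread("pics/top0.png")[90:290,150:490]; cv2.imwrite("pics/topc.png",cv2.resize(a,None,fx=2.35,fy=2.35,interpolation=cv2.INTER_CUBIC))
a=cv2.imread("pics/scene0.png")[110:340,180:480]; cv2.imwrite("pics/scc.png",cv2.resize(a,None,fx=2.5,fy=2.5,interpolation=cv2.INTER_CUBIC))
from h import *
for n,z in [("stand",0),("pan_pivot",.092),("rack",0),("cup",0),("liner_ring",0)]:
    s=tip_of("scene",n)[0]["at"];t=tip_of("top",n)[0]["at"]
    print(n,onz("scene",s,z).round(3),onz("top",t,z).round(3))
for n in["pan_lip","plate","pan_pivot","nut"]:
    s=tip_of("scene",n)[0]["at"];t=tip_of("top",n)[0]["at"]; print(n,[np.round(x,3) for x in tri(ray("scene",s),ray("top",t))])
for r in tip_of("top","thumb_screw")[:2]: print(onz("top",r["at"],0).round(3))
for r in tip_of("scene","thumb_screw")[:2]: print(onz("scene",r["at"],0).round(3))
E
```

```text
stand [0.565 0.033 0.   ] [0.563 0.041 0.   ]
pan_pivot [0.559 0.031 0.092] [0.567 0.032 0.092]
rack [ 0.471 -0.443  0.   ] [ 0.472 -0.448  0.   ]
cup [0.461 0.086 0.   ] [0.621 0.085 0.   ]
liner_ring [0.458 0.02  0.   ] [0.476 0.024 0.   ]
pan_lip [array([0.496, 0.063, 0.081]), np.float64(0.008)]
plate [array([ 0.479, -0.44 ,  0.075]), np.float64(0.007)]
pan_pivot [array([0.566, 0.035, 0.088]), np.float64(0.005)]
nut [array([0.562, 0.048, 0.098]), np.float64(0.002)]
[ 0.429 -0.324  0.   ]
[ 0.402 -0.272  0.   ]
[ 0.393 -0.281  0.   ]
[ 0.431 -0.318  0.   ]
```

View pics/topc.png

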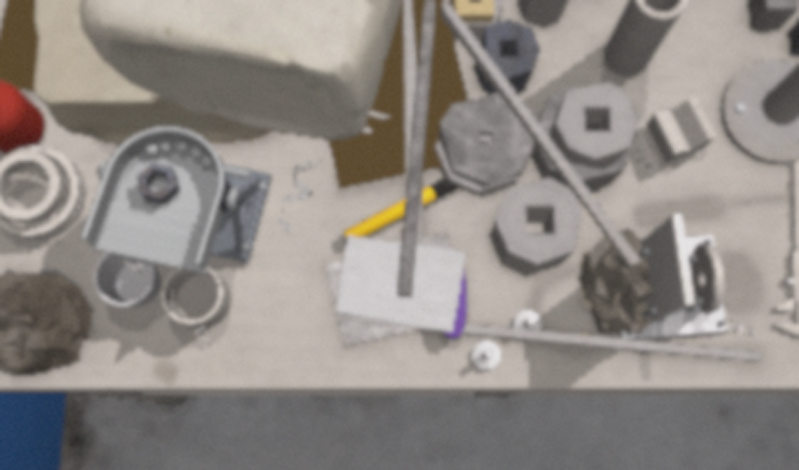

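View pics/scc.png

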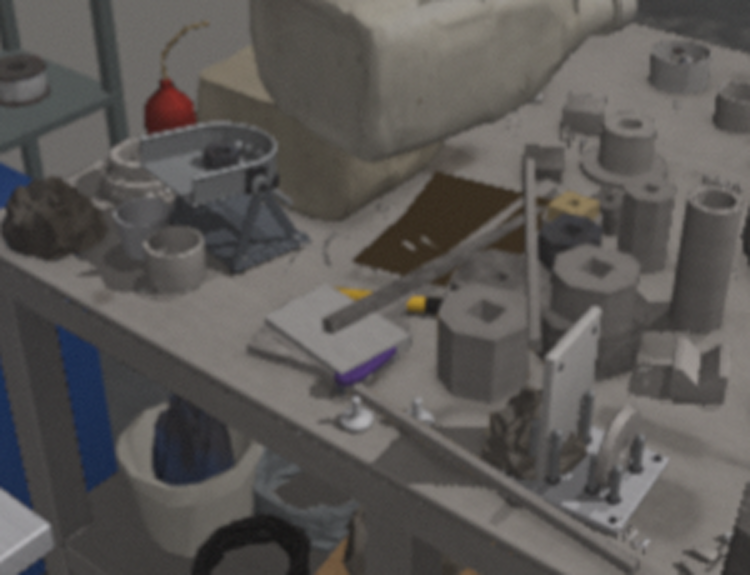

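The top crop shows the pan (about 155,200) with its mouth toward the robot and two rings below it (125,278 and 195,295). The rack and plate are at about 690,280. I'll zoom in for yaw and to tell the cup from the liner.

```bash
python3 - <<'E'
import cv2,numpy as np
t=cv2.imread("pics/top0.png");s=cv2.imread("pics/scene0.png")
f=lambda a:cv2.resize(a,(400,300),interpolation=cv2.INTER_CUBIC)
# crops 80x60 at x5
c=np.vstack([np.hstack([f(t[142:232,170:290]),f(t[172:247,390:490])]),np.hstack([f(s[150:240,210:330]),f(s[222:327,360:500])])])
cv2.imwrite("pics/z.png",np.clip(c*1.5,0,255).astype(np.uint8))
E
```

```text
(no output)
```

View pics/z.png

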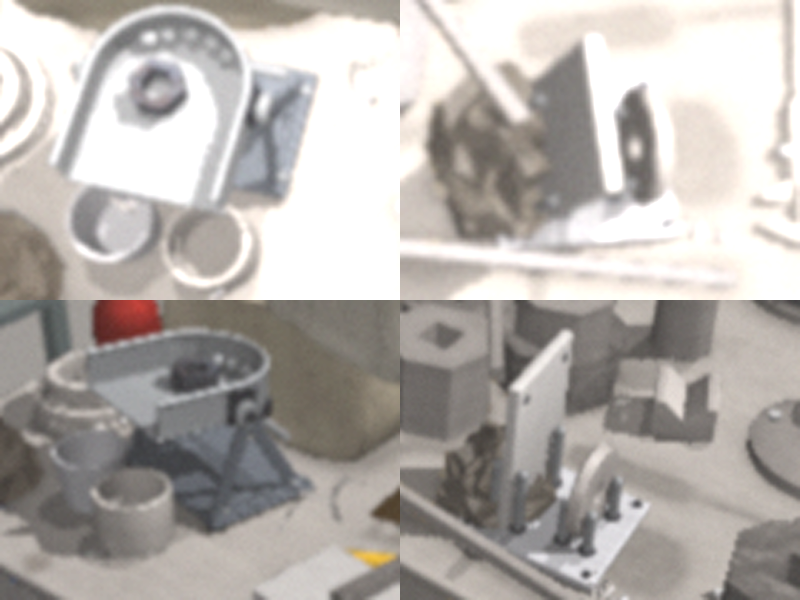

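```bash
cat > fit.py <<'E'
from h import *
from scipy.optimize import minimize
from scipy.ndimage import map_coordinates
def Rz(a): c,s=np.cos(a),np.sin(a); return np.array([[c,-s,0],[s,c,0],[0,0,1.]])
def Ry(a): c,s=np.cos(a),np.sin(a); return np.array([[c,0,s],[0,1,0],[-s,0,c]])
def seg(a,b,n=40): a,b=np.array(a,float),np.array(b,float); return a+(b-a)*np.linspace(0,1,n)[:,None]
def panT(x,y,yaw,th):  # world from pan frame; Ry(+) lowers +x
    phi=th-.105; return Rz(yaw)@Ry(-phi), np.array([x,y,.092])
def panpts(x,y,yaw,th=0):
    R,t=panT(x,y,yaw,th); z=.022; a=np.linspace(-np.pi/2,np.pi/2,90); out=[]
    for r in (.0535,.0565):
        out+=[seg([-.075,r,z],[-.005,r,z]),seg([-.075,-r,z],[-.005,-r,z]),np.c_[-.005+r*np.cos(a),r*np.sin(a),0*a+z]]
    out+=[seg([-.075,-.0535,-.006],[-.075,.0535,-.006],60)]
    return np.vstack(out)@R.T+t
def platepts(x,y,yaw,lean):
    P=[]; h=.0425;
    for sx in(-.0045,.0045): P+=[seg([sx,-h,.138],[sx,h,.138])]
    for sx in(-.0045,.0045):
        for sy in(-h,h): P+=[seg([sx,sy,.08],[sx,sy,.138],20)]
    for sy in(-h,h): P+=[seg([-.0045,sy,.138],[.0045,sy,.138],5)]
    P=np.vstack(P)-[0,0,.008]; return (P@Ry(lean).T+[0,0,.008])@Rz(yaw).T+[x,y,0]
def cuppts(x,y,h=.048):
    a=np.linspace(0,2*np.pi,80); return np.vstack([np.c_[x+r*np.cos(a),y+r*np.sin(a),0*a+h] for r in(.031,.028)])
def grad(im,s):
    g=cv2.GaussianBlur(cv2.cvtColor(im,cv2.COLOR_BGR2GRAY).astype(float),(0,0),s); m=np.hypot(cv2.Sobel(g,-1,1,0),cv2.Sobel(g,-1,0,1))
    m=np.minimum(m,np.percentile(m,96)); return m/m.max()
def fit(f,p0,scale,ims,cams=("top","scene")):
    p=np.array(p0,float)
    for s in(2.2,1.0):
        G={c:grad(ims[c],s) for c in cams}
        def cost(q): return -sum(map_coordinates(G[c],proj(c,f(*q))[:,::-1].T,order=1).mean() for c in cams)
        rng=np.random.default_rng(0); best=None
        for k in range(25):
            st=p+(rng.normal(size=len(p))*scale if k else 0)*(1 if s>2 else .4)
            r=minimize(cost,st,method="Nelder-Mead",options=dict(initial_simplex=np.vstack([st]+[st+np.eye(len(p))[i]*scale[i]*.6 for i in range(len(p))])))
            if best is None or r.fun<best.fun: best=r
        p=best.x
    return p,best.fun
E
cat > run1.py <<'E'
from fit import *
ims={c:cv2.imread(f"pics/{c}0.png") for c in("top","scene")}
res={}
for n,f,p0,sc in [("pan",panpts,[.565,.035,-.27],[.008,.008,.08]),("cup",cuppts,[.461,.086],[.008,.008]),("ring",lambda x,y:cuppts(x,y,.046),[.462,.022],[.008,.008]),("plate",platepts,[.472,-.446,-1.57+.05,0],[.008,.008,.08,.03])]:
    o=[]
    for cams in (("top","scene"),("top",),("scene",)):
        p,c=fit(f,p0,np.array(sc),ims,cams); o.append(p); print(n,cams,p.round(4),round(c,3),flush=True)
    res[n]=o[0].tolist()
json.dump(res,open("res.json","w"))
F=[("pan",panpts),("cup",cuppts),("ring",lambda x,y:cuppts(x,y,.046)),("plate",platepts)]
out=[]
for c in("top","scene"):
    im=cv2.resize(ims[c],None,fx=4,fy=4,interpolation=cv2.INTER_CUBIC)
    for n,f in F:
        for u in proj(c,f(*res[n])): cv2.circle(im,tuple(int(v) for v in (u+.5)*4),0,(0,0,255),2)
    out.append(im)
f=lambda a,r,c,s:cv2.resize(a[r[0]*4:r[1]*4,c[0]*4:c[1]*4],(400,300))
t,s=out
cv2.imwrite("pics/ov.png",np.vstack([np.hstack([f(t,(142,232),(170,290),0),f(t,(172,247),(390,490),0)]),np.hstack([f(s,(150,240),(210,330),0),f(s,(222,327),(360,500),0)])]))
E
time python3 run1.py
```

```text
Traceback (most recent call last):
  File "run1.py", line 7, in <module>
    p,c=fit(f,p0,np.array(sc),ims,cams); o.append(p); print(n,cams,p.round(4),round(c,3),flush=True)
        ~~~^^^^^^^^^^^^^^^^^^^^^^^^^^^^
  File "fit.py", line 35, in fit
    r=minimize(cost,st,method="Nelder-Mead",options=dict(initial_simplex=np.vstack([st]+[st+np.eye(len(p))[i]*scale[i]*.6 for i in range(len(p))])))
  File "fit.py", line 31, in cost
    def cost(q): return -sum(map_coordinates(G[c],proj(c,f(*q))[:,::-1].T,order=1).mean() for c in cams)
                         ~~~^^^^^^^^^^^^^^^^^^^^^^^^^^^^^^^^^^^^^^^^^^^^^^^^^^^^^^^^^^^^^^^^^^^^^^^^^^^^
  File "fit.py", line 31, in <genexpr>
    def cost(q): return -sum(map_coordinates(G[c],proj(c,f(*q))[:,::-1].T,order=1).mean() for c in cams)
                                                  ~~~~^^^^^^^^^
  File "h.py", line 11, in proj
    K,d,T=cam(c); r,_=cv2.Rodrigues(T[:3,:3]); return cv2.projectPoints(np.atleast_2d(np.array(P,float)),r,T[:3,3],K,d)[0][:,0]
          ~~~^^^
  File "h.py", line 4, in cam
    p=camera_params(c); return np.array(p["K"]),np.array(p["dist_coeffs"]),np.array(p["camera_from_world"])
ValueError: time passes only in moves, steps and waits

real	0m3.689s
user	0m2.311s
sys	0m0.618s
```

```bash
sed -i 's/^import numpy.*/import numpy as np, cv2, json, functools/; s/^def cam(c)/@functools.cache\ndef cam(c)/' h.py; time python3 run1.py
```

```text
pan ('top', 'scene') [ 0.5567  0.0379 -0.2164] -1.265
pan ('top',) [ 0.5573  0.0376 -0.213 ] -0.785
pan ('scene',) [ 0.5621  0.046  -0.2289] -0.652
cup ('top', 'scene') [0.4811 0.0899] -0.924
cup ('top',) [0.4752 0.0922] -0.582
cup ('scene',) [0.5053 0.0481] -0.474
ring ('top', 'scene') [0.4663 0.0267] -1.076
ring ('top',) [0.4578 0.0233] -0.534
ring ('scene',) [0.4656 0.0222] -0.602
plate ('top', 'scene') [ 0.4784 -0.4402 -1.4949  0.0452] -1.579
plate ('top',) [ 0.4785 -0.497  -1.4411 -0.3827] -0.879
plate ('scene',) [ 0.4756 -0.4438 -1.5058  0.0316] -0.779
real	0m16.413s
user	0m16.560s
sys	0m0.167s
```

View pics/ov.png

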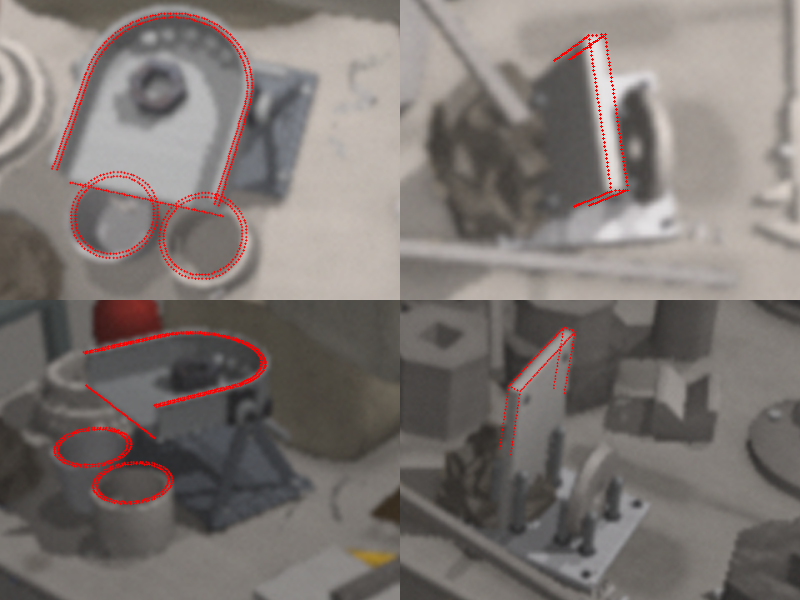

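The overlay fits the pan and plate well. The rings sit a little low in the top view. Taking the top-only fits, cup and ring come out symmetric about the stand, at x' = -0.093 and y' = +0.034 and -0.036. The left ring is the cup: its metal bottom is visible and the network agrees. Next I'll plan the poses and check IK.

```bash
cat > plan.py <<'E'
from fit import *
from scipy.spatial.transform import Rotation as Ro
PAN=(.558,.039,-.215); H=.108; AL=.45; C=np.array([-.047,-.009])
SR,SP=1,1   # sign of the closing axis at rack / pan
def pose(B,w,n,s):
    y=s*n; z=-w; return B+H*w, Ro.from_matrix(np.c_[np.cross(y,z),y,z]).as_quat()
RK=dict(x=.4786,y=-.439,yaw=-1.497,lean=.042)
def rackpose(up=0.,s=None,lean=None,dx=0.):
    R=Rz(RK["yaw"])@Ry(RK["lean"] if lean is None else lean)
    return pose(np.array([RK["x"],RK["y"],.008+up])+R[:,0]*dx,R[:,2],R[:,0],SR if s is None else s)
def panpose(th,gap=0.,s=None,al=None,c=None):
    R,t=panT(*PAN,th); c=C if c is None else c; al=AL if al is None else al
    return pose(t+R@np.array([c[0],c[1],-.006+gap]),R[:,2],R@np.array([np.cos(al),np.sin(al),0]),SP if s is None else s)
E
python3 - <<'E'
from plan import *
print(read_time_s(),read_eef_pos(),read_tcp_rot(),Ro.from_quat(read_tcp_rot()).as_matrix().round(2).tolist(),read_finger_gap())
for s in(1,-1):
    for nm,p in [("rack",rackpose(0,s)),("rackup",rackpose(.27,s)),("pan0up",panpose(0,.15,s)),("pan0",panpose(0,0,s)),("pan.5",panpose(.5,0,s))]:
        q=inverse_kinematics(*p); print(s,nm,np.round(p[0],3),None if q is None else np.round(q,2))
for n,z in(("nut",.086),):
    print([onz("top",[217.4,167.5],.1).round(3)], (Rz(.215)@(onz("top",[217.4,167.5],.1)-[.558,.039,.092])).round(3))
E
```

```text
2.1 [0.24995491 0.60002114 0.25026827] [ 1.96089436e-01  9.80586014e-01 -7.58625689e-06 -3.77436868e-05] [[-0.92, 0.38, -0.0], [0.38, 0.92, -0.0], [0.0, -0.0, -1.0]] 0.08531653628495645
1 rack [ 0.479 -0.444  0.116] [-0.07  0.89  1.14  1.7  -0.89  1.2  -0.16]
1 rackup [ 0.479 -0.444  0.386] [-0.07  0.54  1.15  1.43 -0.51  1.53 -0.43]
1 pan0up [0.536 0.035 0.348] [-0.68  0.17  0.64  1.71 -0.13  1.4   0.22]
1 pan0 [0.521 0.038 0.198] [-0.65  0.29  0.61  1.91 -0.22  1.1   0.29]
1 pan.5 [0.475 0.048 0.168] [-0.88 -0.05  0.56  2.35  0.45  0.53 -0.43]
-1 rack [ 0.479 -0.444  0.116] [ 0.99  0.58 -0.39  1.65  0.21  0.99  2.18]
-1 rackup [ 0.479 -0.444  0.386] [ 0.99  0.36 -0.39  1.37  0.1   1.46  2.25]
-1 pan0up [0.536 0.035 0.348] [-1.2   0.43  1.4   1.72 -0.43  1.47 -2.63]
-1 pan0 [0.521 0.038 0.198] [-1.15  0.68  1.38  1.92 -0.7   1.28 -2.41]
-1 pan.5 [0.475 0.048 0.168] [-0.64 -0.03  0.33  2.34  0.42  0.52  2.73]
[array([0.561, 0.048, 0.1  ])] [0.001 0.009 0.008]
```

```bash
python3 - <<'E'
from plan import *
qm=pose(np.zeros(3),np.array([0,0,1.]),np.array([np.cos(.235),np.sin(.235),0]),1)[1]
move_gripper(.045,20)
movel([.28,.5,.42],None,.3)
movel([.44,.05,.42],qm,.35)
p=rackpose(.30); movel(*p,.3)
print(read_time_s(),read_qpos(),read_eef_pos(),read_finger_gap())
p=rackpose(.13); movel(*p,.25)
c=read_camera("scene"); cv2.imwrite("pics/s1.png",c[212:332,350:510,::-1].repeat(5,0).repeat(5,1))
print(read_time_s(),np.round(read_qpos(),2),read_ft_force())
E
```

```text
6.7917 [-0.00622651  0.46760326  1.03456447  1.37453456 -0.41955041  1.55618954
 -0.49570147] [ 0.47930642 -0.44259492  0.41619336] 0.044782429022046474
7.675 [ 0.02  0.57  0.96  1.6  -0.51  1.26 -0.42] [-0.08843306  0.40157642  0.1042143 ]
```

View pics/s1.png

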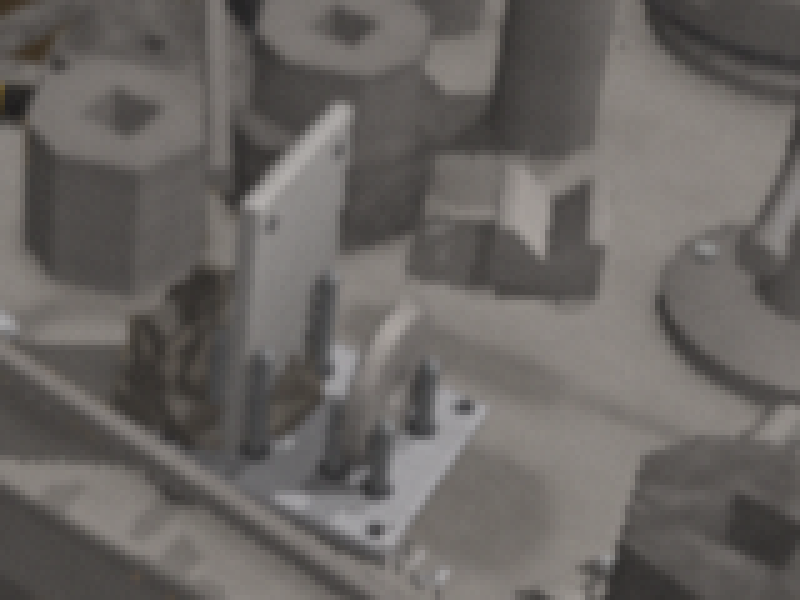

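The picture shows the plate still standing in the rack, top edge from (245,205) to (345,105), with the gripper just above the frame. I'll descend and grasp.

```bash
python3 - <<'E'
from plan import *
p=rackpose(0); movel(*p,.15)
f0=np.array(read_ft_force()); print("down",f0)
c=read_camera("scene"); a=c[182:302,350:510,::-1].repeat(3,0).repeat(3,1)
t=read_camera("top")[150:250,390:500,::-1]; t=cv2.resize(t,(320,360)) 
cv2.imwrite("pics/s2.png",np.hstack([a,t])[:, :800])
move_gripper(0.0,20)
print(read_time_s(),read_finger_gap(),read_grasp_force(),read_ft_force(),read_eef_pos(),p[0],read_ft_torque())
E
```

```text
down [ 0.34416487 -0.22098075 -0.60015154]
9.2333 0.008897310921814382 20.950727462768555 [ 0.86267402 -3.59804525 -1.09011916] [ 0.47929815 -0.44558722  0.11660179] [ 0.47893434 -0.44352232  0.11590476] [-1.26282744 -0.32952773  0.12827601]
```

View pics/s2.png

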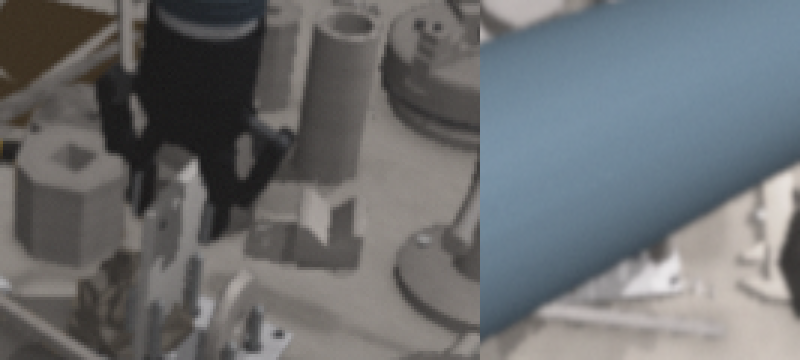

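```bash
sed -i 's/y=-.439,/y=-.4412,/' plan.py; python3 - <<'E'
from plan import *
movel(*rackpose(0.002),.03); print(read_ft_force(),read_ft_torque(),read_eef_pos())
move_gripper(0.0,80)
movel(*rackpose(.09),.12); print(read_ft_force(),read_grasp_force(),read_finger_gap())
movel(*rackpose(.25),.25)
a=rackpose(.25)[0]; b=panpose(0,.16)
movel([.46,-.12,.40],b[1],.28)
print(read_time_s(),np.round(read_qpos(),2))
movel(*b,.25)
print(read_time_s(),np.round(read_qpos(),2),read_ft_force(),read_eef_pos(),b[0])
for c in("top","scene"): cv2.imwrite(f"pics/{c}1.png",read_camera(c)[:,:,::-1])
a=[cv2.resize(cv2.imread(f"pics/{c}1.png")[r:r+150,k:k+200],(400,300),interpolation=cv2.INTER_CUBIC) for c,r,k in(("top",100,130),("scene",80,190))]
cv2.imwrite("pics/v1.png",np.hstack(a))
for th in np.linspace(0,.5,6):
    q=inverse_kinematics(*panpose(th)); print(th,None if q is None else np.round(q,2))
E
```

```text
[ 0.95320998 -4.01639247 -2.40283971] [-1.1973914  -0.21487895  0.02431355] [ 0.47886117 -0.44632129  0.11795431]
[ 0.17824873  0.12040674 -3.97822866] 79.29318308830261 0.00791883885706835
13.2583 [-0.5  -0.02  0.67  1.76  0.01  1.5   0.41]
14.1167 [-0.62  0.16  0.57  1.69 -0.11  1.42  0.2 ] [-0.82731435 -0.02843625 -2.41062844] [0.5370501  0.03168367 0.35780397] [0.53724213 0.03432091 0.35748299]
0.0 [-0.6   0.28  0.54  1.91 -0.19  1.1   0.27]
0.1 [-0.64  0.2   0.54  2.   -0.13  0.98  0.19]
0.2 [-0.69  0.13  0.54  2.09 -0.04  0.85  0.1 ]
0.30000000000000004 [-0.73  0.06  0.53  2.18  0.07  0.74 -0.02]
0.4 [-0.74  0.    0.49  2.26  0.23  0.62 -0.19]
0.5 [-0.71 -0.04  0.4   2.35  0.43  0.52 -0.41]
```

View pics/v1.png

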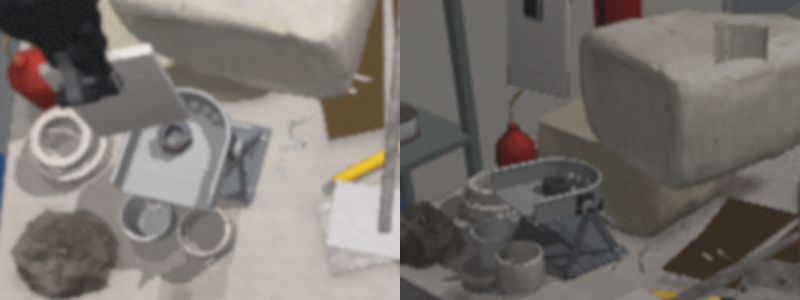

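```bash
python3 - <<'E'
from plan import *
print(proj("scene",[[.537,.035,.25],[.54,.035,.36],[.558,.039,.092]]),proj("top",[[.537,.035,.25],[.54,.035,.36]]))
im=read_camera("scene"); d=np.abs(im.astype(int)-cv2.imread("pics/scene1.png")[:,:,::-1]).sum(2); print((d>60).sum(),np.argwhere(d>60).mean(0) if (d>60).any() else 0, read_time_s())
cv2.imwrite("pics/sc2.png",im[:,:,::-1])
cv2.imwrite("pics/v2.png",cv2.resize(im[60:240,170:410,::-1],(400,300)))
E
```

```text
[[260.14375839 122.82420573]
 [257.16285079  79.29687871]
 [269.57721184 174.38072628]] [[201.19414764 156.92557387]
 [178.87185151 133.44029895]]
6 [105.83333333  57.66666667] 14.2667
```

View pics/v2.png

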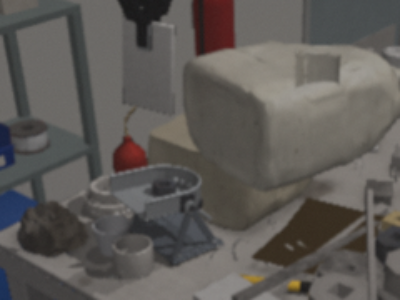

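Picture v2 shows the plate hanging above the pan, gripped at its top. Its bottom corners are at about (244,124) and (273,129) px in the scene view. I'll compare those with the prediction, then lower the plate.

```bash
python3 - <<'E'
from plan import *
p=read_eef_pos(); R=Ro.from_quat(read_tcp_rot()).as_matrix()
# tool: x along plate length, z down
B=[np.array(p)+R@[sx*.0425,sy*.0045,H] for sx in(-1,1) for sy in(-1,1)]
print(np.round(B,3)); 
for c in("top","scene"): print(c,proj(c,B).round(1).tolist())
pR,_=panT(*PAN,0); print("rel",[(pR.T@(b-np.array([*PAN[:2],.092]))).round(4).tolist() for b in B])
P=panpose(0,.16); print(P[1],read_tcp_rot())
E
```

```text
[[ 0.531 -0.009  0.249]
 [ 0.54  -0.006  0.249]
 [ 0.512  0.074  0.253]
 [ 0.521  0.076  0.252]]
top [[224.4, 159.9], [223.7, 155.6], [178.5, 169.2], [177.9, 164.8]]
scene [[270.9, 128.1], [272.8, 127.1], [242.0, 120.8], [244.1, 119.8]]
rel [[-0.0322, -0.0521, 0.1549], [-0.0241, -0.0482, 0.155], [-0.0689, 0.0246, 0.1549], [-0.0607, 0.0285, 0.155]]
[ 0.61848382  0.78404339 -0.02296205 -0.04718541] [ 0.62033953  0.78261777 -0.02249574 -0.04671447]
```

```bash
python3 - <<'E'
from plan import *
p=np.array(read_eef_pos()); R=Ro.from_quat(read_tcp_rot()).as_matrix(); print(p,panpose(0,.16)[0],read_finger_gap(),read_ft_torque())
ims={"top":cv2.imread("pics/top1.png"),"scene":cv2.imread("pics/sc2.png")}
def f(dx,dz,rot):
    P=[]
    h=.0425
    for sy in(-.0045,.0045): P+=[seg([-h,sy,H],[h,sy,H],50)]
    for sx in(-h,h): P+=[seg([sx,.0045*0-.0045,H-.07],[sx,-.0045,H],30)]
    c,s=np.cos(rot),np.sin(rot); Q=np.vstack(P)@np.array([[c,0,-s],[0,1,0],[s,0,c]]).T+[dx,0,dz]
    return Q@R.T+p
for cams in(("top","scene"),("top",),("scene",)): print(cams,[np.round(v,4) for v in fit(f,[0,0,0],np.array([.004,.004,.05]),ims,cams)])
E
```

```text
[0.53708995 0.03138083 0.35838733] [0.53724213 0.03432091 0.35748299] 0.008326963334867698 [-0.06923327 -0.22358916 -0.00947011]
('top', 'scene') [array([-0.009 ,  0.0197, -0.1193]), np.float64(-0.8627)]
('top',) [array([-0.0086,  0.0209, -0.1197]), np.float64(-0.6751)]
('scene',) [array([-0.003 ,  0.0041,  0.0018]), np.float64(-0.3638)]
```

```bash
python3 - <<'E'
from plan import *
p=np.array(read_eef_pos()); R=Ro.from_quat(read_tcp_rot()).as_matrix()
out=[]
for c,fn,r,k in(("top","top1",105,140),("scene","sc2",55,210)):
    im=cv2.resize(cv2.imread(f"pics/{fn}.png")[r:r+75,k:k+100],(400,300),interpolation=cv2.INTER_CUBIC)
    im=np.clip(im*1.3,0,255).astype(np.uint8); raw=im.copy()
    for col,(dx,dz,rot) in {(0,0,255):(0,0,0),(0,200,0):(-.009,.0197,-.119)}.items():
        cc,s=np.cos(rot),np.sin(rot); M=np.array([[cc,0,-s],[0,1,0],[s,0,cc]])
        for y in(-.0045,.0045):
            q=np.array([[-.0425,y,H-.13],[-.0425,y,H],[.0425,y,H],[.0425,y,H-.13]])@M.T+[dx,0,dz]
            u=(proj(c,q@R.T+p)-[k,r]+.5)*4; cv2.polylines(im,[u.astype(int)],True,col,1)
    out.append(np.vstack([im,raw]))
cv2.imwrite("pics/v3.png",np.hstack(out))
E
```

```text
(no output)
```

View pics/v3.png

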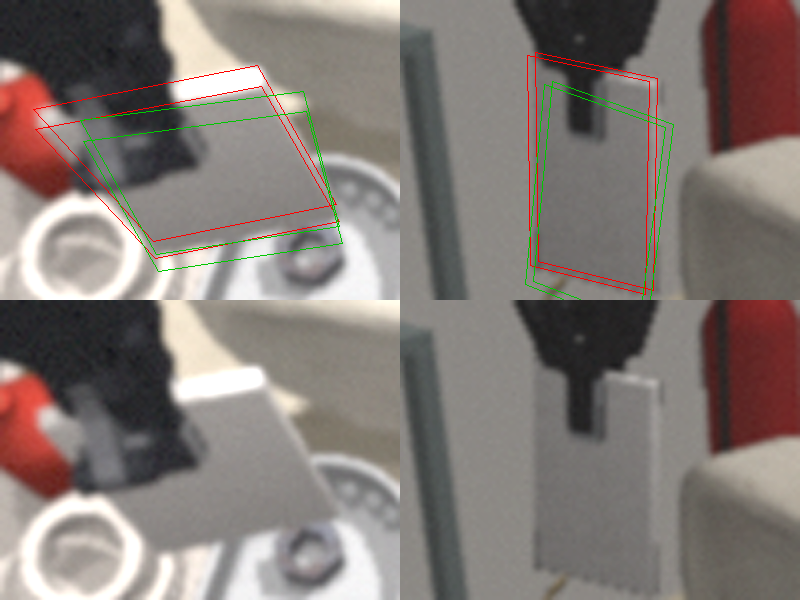

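The red (nominal) overlay matches the plate in hand in both views, so there is no slip in the grasp. I'll lower it with sag compensation and find contact.

```bash
cat >> plan.py <<'E'
from scipy.optimize import brentq
def state():
    p=np.array(read_eef_pos()); R=Ro.from_quat(read_tcp_rot()).as_matrix(); B=p+H*R[:,2]
    def loc(th): Rp,t=panT(*PAN,th); return Rp.T@(B-t)
    g=lambda th:loc(th)[2]+.006
    th=brentq(g,-.6,1.2) if g(-.6)*g(1.2)<0 else np.nan
    return p,R,B,loc,th
def go(th,gap,off,sp):
    p,q=panpose(th,gap); movel(p+off,q,sp)
E
python3 - <<'E'
from plan import *
off=np.array([0,.003,-.001]); Rp,_=panT(*PAN,0)
go(0,.045,off,.2); pause(.2)
p,R,B,loc,th=state(); e=loc(0)-np.array([*C,.039]); print("e",e,read_ft_force(),Ro.from_matrix(R.T@Ro.from_quat(panpose(0)[1]).as_matrix()).as_rotvec())
off-=Rp@e; go(0,.012,off,.1); pause(.2)
p,R,B,loc,th=state(); e=loc(0)-np.array([*C,.006]); print("e",e); off-=Rp@e
f0=np.array(read_ft_force()); print(f0)
for g in np.arange(.006,-.008,-.001):
    go(0,g,off,.02); pause(.05); f=np.array(read_ft_force())-f0; s=state(); print(round(g,4),f.round(2),s[3](0).round(4),round(s[4],3))
    if f[2]>1.2: break
json.dump(dict(off=off.tolist(),g=g,f0=f0.tolist()),open("st.json","w")); print(read_time_s())
E
```

```text
e [0.00104243 0.00333697 0.00086078] [ 0.34938365 -0.62900594 -1.8664046 ] [ 3.68836481e-03  2.45916740e-05 -1.85022630e-04]
e [-6.88883290e-04 -6.48435477e-05 -9.84789761e-04]
[ 0.50443038  0.24915484 -2.73163349]
0.006 [-0.72 -0.01  0.11] [-0.048  -0.0094 -0.0011] -0.103
0.005 [-0.37  0.28 -0.96] [-0.0479 -0.0093 -0.0019] -0.085
0.004 [-0.64 -0.51  0.07] [-0.0479 -0.0094 -0.003 ] -0.064
0.003 [ 0.06 -0.35  0.78] [-0.048  -0.0093 -0.004 ] -0.042
0.002 [ 0.27 -0.09 -0.55] [-0.0479 -0.0093 -0.005 ] -0.021
0.001 [-0.56  0.13  2.54] [-0.0476 -0.0092 -0.0053] -0.015
17.8417
```

```bash
python3 - <<'E'
from plan import *
st=json.load(open("st.json")); off=np.array(st["off"]); f0=np.array(st["f0"])
th=0; 
for k in range(24):
    th+=.04 if th<.5 else .012
    go(th,-.0015,off,.025)
    p,R,B,loc,ti=state(); f=np.array(read_ft_force())-f0; l=loc(ti)
    Rp,_=panT(*PAN,ti); e=l-np.array([C[0]-.0005,C[1],l[2]]); off-=.4*np.clip(Rp@e,-.002,.002)
    print(round(th,3),round(ti,3),l.round(4),f.round(1),round(read_time_s(),2),flush=True)
    if np.linalg.norm(f)>10 or (ti>.5 and f[2]>7): break
json.dump(dict(off=off.tolist(),th=th,f0=f0.tolist()),open("st.json","w"))
pause(.5); p,R,B,loc,ti=state(); print(ti,loc(ti),read_ft_force(),read_finger_gap())
for c in("top","scene"):
    im=read_camera(c); cv2.imwrite(f"pics/{c}3.png",im[:,:,::-1])
    for n in("ball1","nut","cup"): print(c,n,[(np.round(r["at"]).tolist(),round(r["confidence"],2)) for r in look_for(c,n)[:7]])
print(read_time_s())
E
```

```text
0.04 0.068 [-0.0472 -0.009  -0.006 ] [-1.  -0.9  7.5] 18.23
0.08 0.114 [-0.0473 -0.0091 -0.006 ] [-0.3 -0.1  7.9] 18.57
0.12 0.157 [-0.0473 -0.0091 -0.006 ] [-0.4 -0.3  8. ] 18.9
0.16 0.198 [-0.0474 -0.0091 -0.006 ] [-0.1 -0.8  6.9] 19.23
0.2 0.24 [-0.0478 -0.0091 -0.006 ] [ 0.5 -1.   7.8] 19.56
0.24 0.283 [-0.0483 -0.0092 -0.006 ] [ 0.5 -0.7  7.3] 19.88
0.28 0.327 [-0.049  -0.0093 -0.006 ] [-0.9  0.3  6.5] 20.2
0.32 0.37 [-0.0492 -0.0094 -0.006 ] [-2.1  1.1  6.4] 20.51
0.36 0.407 [-0.0481 -0.0093 -0.006 ] [-3.1  0.7  6.3] 20.81
0.4 0.445 [-0.0475 -0.0093 -0.006 ] [-2.6 -0.1  6.3] 21.12
0.44 0.484 [-0.0468 -0.0091 -0.006 ] [-2.9 -0.6  7.9] 21.45
0.48 0.506 [-0.0468 -0.0086 -0.006 ] [-11.   -0.   17.7] 21.78
0.5060699691463586 [-0.04677156 -0.00860824 -0.006     ] [-10.22946864   1.69316459  16.50279919] 0.008139024183416305
top ball1 []
top nut [([213.0, 167.0], 0.47)]
top cup [([214.0, 211.0], 0.56)]
scene ball1 [([345.0, 275.0], 0.43), ([248.0, 218.0], 0.25)]
scene nut [([270.0, 172.0], 0.5)]
scene cup [([236.0, 201.0], 0.73), ([277.0, 192.0], 0.44)]
22.6833
```

```bash
python3 - <<'E'
from plan import *
st=json.load(open("st.json")); off=np.array(st["off"])
go(.462,-.0015,off,.03); pause(.6); print(state()[4],np.array(read_ft_force())-st["f0"],read_time_s())
ims={}
for c in("top","scene"):
    im=read_camera(c); ims[c]=im[:,:,::-1]; cv2.imwrite(f"pics/{c}4.png",ims[c])
    print(c,[(np.round(r["at"]).tolist(),round(r["confidence"],2)) for r in look_for(c,"ball1")[:7]])
f=lambda a:cv2.resize(a,(400,300),interpolation=cv2.INTER_CUBIC)
cc=np.vstack([np.hstack([f(ims["top"][142:232,170:290]),f(ims["top"][180:225,190:250])]),np.hstack([f(ims["scene"][150:240,210:330]),f(ims["scene"][180:225,220:280])])])
cv2.imwrite("pics/v4.png",np.clip(cc*1.3,0,255).astype(np.uint8))
E
```

```text
0.49894324741983076 [-4.83229088  0.15212216  9.62642922] 23.5333
top []
scene []
```

View pics/v4.png

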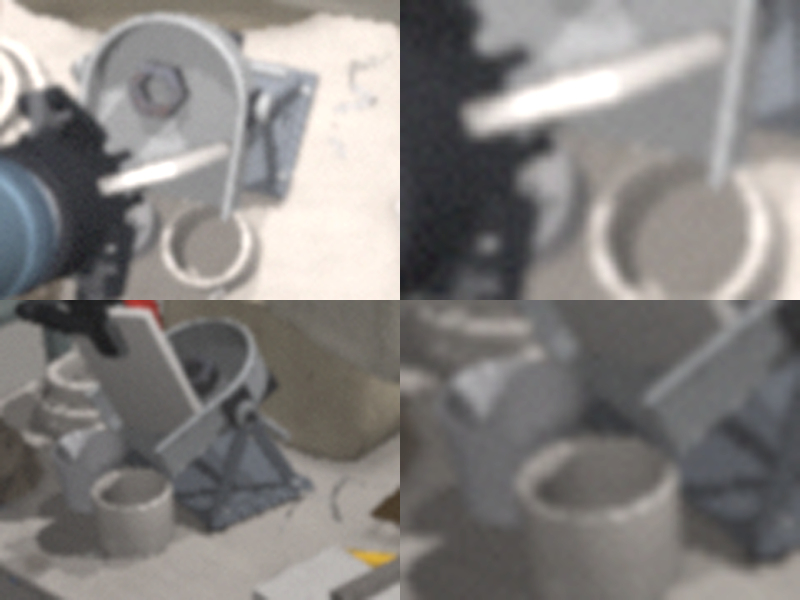

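v4 shows the pan tipped to its stop with the nut in place at (160,88) and no balls left at the round back. The liner ring is empty, and the gap is hidden under the gripper. I'll swing the pan back, lift the plate clear and count balls with the network.

```bash
python3 - <<'E'
from plan import *
st=json.load(open("st.json")); off=np.array(st["off"]); f0=np.array(st["f0"])
for th in np.arange(.40,-.01,-.08):
    go(max(th,0),-.0015,off,.035)
    p,R,B,loc,ti=state(); print(round(th,2),round(ti,3),loc(ti).round(4),(np.array(read_ft_force())-f0).round(1))
off=np.array([0,.003,-.001])
go(0,.002,off,.03); go(0,.012,off,.04)
print(state()[3](0),(np.array(read_ft_force())-f0).round(1),read_time_s())
go(0,.16,off,.2)
movel([.46,-.12,.40],panpose(0)[1],.28)
pause(.1); im=read_camera("top"); cv2.imwrite("pics/top5.png",im[:,:,::-1])
for n in("ball1","nut","cup","pan_lip"): print("top",n,[(np.round(r["at"]).tolist(),round(r["confidence"],2)) for r in look_for("top",n)[:7]])
im=read_camera("scene"); cv2.imwrite("pics/scene5.png",im[:,:,::-1])
for n in("ball1","nut","cup","pan_lip"): print("sc",n,[(np.round(r["at"]).tolist(),round(r["confidence"],2)) for r in look_for("scene",n)[:7]])
# numeric comparison with the first pictures
a=cv2.imread("pics/top0.png").astype(int);b=cv2.imread("pics/top5.png").astype(int);d=np.abs(a-b).sum(2)
for nm,(r,c) in dict(back=((145,165),(205,245)),nut=((160,175),(208,228)),cup=((195,225),(190,216)),ring=((200,230),(218,250))).items():
    print(nm,d[r[0]:r[1],c[0]:c[1]].mean().round(1),(d[r[0]:r[1],c[0]:c[1]]>70).sum())
print(read_time_s(),read_ft_force())
E
```

```text
0.4 0.444 [-0.0465 -0.0083 -0.006 ] [-3.  -0.   8.1]
0.32 0.369 [-0.0472 -0.0085 -0.006 ] [-2.8  1.2  7.3]
0.24 0.29 [-0.0473 -0.0087 -0.006 ] [-2.9  1.   7.5]
0.16 0.21 [-0.0473 -0.0088 -0.006 ] [-1.6  1.3  7.3]
0.08 0.13 [-0.0472 -0.0089 -0.006 ] [-0.7  1.1  6.7]
-0.0 0.049 [-0.0471 -0.0089 -0.006 ] [-1.3  0.2  6.2]
[-0.0476329  -0.00569571  0.00495243] [-0.7 -0.6 -0.2] 26.7667
top ball1 [([375.0, 227.0], 0.32)]
top nut []
top cup []
top pan_lip [([233.0, 188.0], 0.67)]
sc ball1 []
sc nut [([266.0, 173.0], 0.59)]
sc cup [([232.0, 198.0], 0.67)]
sc pan_lip [([261.0, 175.0], 0.67)]
back 123.8 513
nut 91.9 134
cup 96.6 453
ring 25.2 91
29.05 [-0.70309939  0.33425437 -2.72086341]
```

```bash
python3 - <<'E'
from plan import *
movel(*rackpose(.25),.3); pause(.1)
ims={}
for c in("top","scene"):
    im=read_camera(c); ims[c]=im[:,:,::-1]; cv2.imwrite(f"pics/{c}6.png",ims[c])
    for n in("ball1","nut","cup","liner_ring","pan_lip"): print(c,n,[(np.round(r["at"]).tolist(),round(r["confidence"],2)) for r in look_for(c,n)[:7]])
a=cv2.imread("pics/top0.png").astype(int);b=ims["top"].astype(int);d=np.abs(a-b).sum(2)
for nm,(r,c) in dict(back=((145,165),(205,245)),nut=((160,175),(208,228)),floor=((175,200),(195,235)),cup=((195,222),(190,216)),ring=((203,230),(219,248))).items():
    print(nm,d[r[0]:r[1],c[0]:c[1]].mean().round(1),(d[r[0]:r[1],c[0]:c[1]]>70).sum())
p,q=rackpose(.25); print(read_time_s(),np.array(read_eef_pos())-p,read_ft_force())
g=lambda im:cv2.cvtColor(im,cv2.COLOR_BGR2GRAY)
np.set_printoptions(linewidth=250)
print("back0\n",g(cv2.imread("pics/top0.png"))[147:163,208:244:1][::2]); print("back6\n",g(ims["top"])[147:163,208:244][::2])
print("cup0\n",g(cv2.imread("pics/top0.png"))[198:222:2,190:218]); print("cup6\n",g(ims["top"])[198:222:2,190:218])
E
```

```text
top ball1 [([218.0, 176.0], 0.35)]
top nut [([214.0, 162.0], 0.75)]
top cup [([202.0, 210.0], 0.64)]
top liner_ring [([223.0, 214.0], 0.58)]
top pan_lip [([218.0, 174.0], 0.59)]
scene ball1 []
scene nut [([268.0, 172.0], 0.59)]
scene cup [([235.0, 198.0], 0.67)]
scene liner_ring [([246.0, 218.0], 0.88)]
scene pan_lip [([258.0, 173.0], 0.86)]
back 29.2 71
nut 16.4 0
floor 22.4 0
cup 25.5 55
ring 16.9 0
31.6333 [-2.89767624e-05 -7.08019064e-06 -2.67337950e-05] [ 0.4089629   0.14891329 -3.46996189]
back0
 [[150 155 149 138 127 117 110 102  95  91  91  87  86  85  85  87  92  92  97 103 112 119 134 147 151 153 147 134 118 106 103 108 105 107 105 105]
 [126 107  95  86  85  84  86  85  83  87  86  89  89  87  87  84  86  87  84  84  83  81  83  90 102 118 138 154 151 138 124 113 111 111 109 108]
 [ 87  82  82  85  96 109 120 125 115 105 112 122 129 120 103  96 100 105 114 118 111  96  87  85  87  87  91 103 124 148 159 155 150 147 146 146]
 [ 82  82  85  99 124 151 164 164 146 116 111 121 131 125 108  99 102 109 116 116 111 100  98 104 110 111 103  94  87  99 129 155 165 166 167 167]
 [ 8
[... 3842 characters left out ...]
  92  88]
 [144 123 101  92  92  91  91  94  95 103 107 102 100 109 120 123 116 114 109 103  98 104 112 119 121 102  86  85]
 [144 140 116  97  90  88  91  91  97 102 109 107 105 108 121 126 121 113 110 112 110 118 134 143 125  98  86  89]
 [145 150 150 137 113  92  84  84  85  91 102 114 123 124 116 111 106 102 104 116 132 140 138 116 101  89  91 104]
 [137 142 157 177 173 153 130 107  95  90  96 112 125 127 121 119 121 121 120 128 136 128 109  93  93  96 106 117]
 [135 135 139 145 152 164 176 181 178 162 146 143 144 151 161 163 164 152 135 118 105  97  97  99 106 112 115 120]
 [129 136 135 138 133 129 126 136 144 149 154 155 154 154 148 133 122 113 109 109 110 110 114 117 115 116 119 118]]
```

The pan's back is clear, the cup now has ball texture in it, and the nut, cup and ring pixels are unshifted. Now I'll put the plate back, more upright, feeling the way into the slot.

```bash
cat > ins.py <<'E'
from plan import *
def at(up,dy,lean=.015,sp=.03):
    RK["y"]=-.4425+dy; movel(*rackpose(up,lean=lean),sp)
def rd(f0): return (np.array(read_ft_force())-f0).round(1),np.round(read_ft_torque(),2),np.round(read_eef_pos(),4)
E
python3 - <<'E'
from ins import *
at(.10,0,sp=.2); at(.068,0,sp=.1); pause(.2)
f0=np.array(read_ft_force()); t0=read_ft_torque(); print(f0,t0,read_eef_pos(),rackpose(.068,lean=.015)[0])
for up in np.arange(.062,.004,-.006):
    at(up,0); r=rd(f0); print(round(up,3),*r)
    if r[0][2]>5 or abs(r[0][1])>8: break
print(read_time_s())
E
```

```text
[-0.59568694 -0.8747386  -2.13020013] [-0.06426591 -0.01314    -0.00796346] [ 0.47891533 -0.44457954  0.1846105 ] [ 0.47871944 -0.44411553  0.18398785]
0.062 [-0.4  1.4 -1.5] [ 0.03 -0.03 -0.05] [ 0.4786 -0.4438  0.1776]
0.056 [ 1.2  0.3 -0.6] [-0.04 -0.01  0.01] [ 0.4786 -0.4439  0.1716]
0.05 [ 0.9  0.1 -1. ] [-0.11 -0.02 -0.03] [ 0.4786 -0.4442  0.1657]
0.044 [ 0.7  0.1 -1.3] [-0.3  -0.06  0.  ] [ 0.4786 -0.4442  0.1597]
0.038 [ 0.8  0.5 -0.9] [-0.27 -0.03  0.04] [ 0.4786 -0.4441  0.1537]
0.032 [ 0.5 -0.  -1.2] [-0.31 -0.05  0.02] [ 0.4786 -0.4441  0.1477]
0.026 [ 1.2 -0.2 -1.3] [-0.35 -0.09  0.07] [ 0.4786 -0.4441  0.1416]
0.02 [ 1.2 -0.9 -1.3] [-0.43 -0.02  0.03] [ 0.4786 -0.4441  0.1357]
0.014 [ 1.  -0.7 -2. ] [-0.38 -0.06  0.13] [ 0.4786 -0.4441  0.1296]
0.008 [ 0.9 -0.5 -1.1] [-0.37 -0.11  0.03] [ 0.4786 -0.4441  0.1237]
36.7
```

```bash
python3 - <<'E'
from ins import *
f0=np.array([.3,-1.3,-3.3])
for up in np.arange(.006,-.006,-.001):
    at(up,0,sp=.02); r=rd(f0); print(round(up,3),*r)
    if r[0][2]>2.5: break
print(read_time_s())
move_gripper(.016,20); pause(.1); print(read_finger_gap(),*rd(f0))
move_gripper(.045); pause(.3); print(read_finger_gap(),*rd(f0))
p=np.array(read_eef_pos()); q=read_tcp_rot(); R=Ro.from_quat(q).as_matrix()
movel(p-R[:,2]*.09,None,.12); movel(p-R[:,2]*.10+[0,0,.15],None,.25)
print(read_time_s())
im=read_camera("scene"); cv2.imwrite("pics/scene7.png",im[:,:,::-1])
for n in("plate","rack"): print(n,tip_of("scene",n)[:2])
movel([.44,-.12,.42],None,.3); movel([.40,-.05,.45],None,.3); pause(.2)
for c in("top","scene"): cv2.imwrite(f"pics/{c}8.png",read_camera(c)[:,:,::-1])
ims={c:cv2.imread(f"pics/{c}8.png") for c in("top","scene")}
ims["scene"]=cv2.imread("pics/scene7.png")
print("plate fit",fit(platepts,[.4784,-.4402,-1.495,.03],np.array([.006,.006,.06,.03]),ims), read_time_s())
for c in ("top","scene"):
    print(c,[(np.round(r["at"]).tolist(),round(r["confidence"],2)) for r in look_for(c,"ball1")[:5]],[(np.round(r["at"]).tolist(),round(r["confidence"],2)) for r in look_for(c,"thumb_screw")[:5]])
E
```

```text
0.006 [ 0.4 -0.6 -0.8] [-0.36 -0.08 -0.01] [ 0.4786 -0.4441  0.1218]
0.005 [0.4 0.3 0.6] [-0.33 -0.12  0.03] [ 0.4787 -0.4442  0.121 ]
0.004 [0.  0.2 0.1] [-0.4  -0.05  0.02] [ 0.4787 -0.4442  0.12  ]
0.003 [0.2 0.8 0.4] [-0.38 -0.04  0.09] [ 0.4788 -0.4441  0.1189]
0.002 [0.2 0.7 0.1] [-0.38 -0.08 -0.01] [ 0.4787 -0.4441  0.1179]
0.001 [ 0.4 -0.2  0. ] [-0.37 -0.06  0.08] [ 0.4787 -0.4442  0.1169]
0.0 [-1.7  1.2  6.8] [0.03 0.23 0.06] [ 0.4786 -0.4444  0.1168]
38.45
0.015925762375831886 [-0.5  1.4  4.1] [-0.04  0.04 -0.02] [ 0.479  -0.4437  0.1158]
0.04497203131634019 [0.3 2.2 4. ] [-0.03 -0.02  0.04] [ 0.4787 -0.4441  0.116 ]
41.1833
plate [{'at': [403.5, 263.1], 'confidence': 0.86}]
rack [{'at': [402.4, 290.9], 'confidence': 0.85}, {'at': [247.3, 222.7], 'confidence': 0.7}]
plate fit (array([ 0.47742981, -0.4409861 , -1.50158156,  0.02836088]), np.float64(-1.5704369512655663)) 43.4833
top [] [([355.0, 240.0], 0.59)]
scene [] [([322.0, 280.0], 0.62), ([346.0, 272.0], 0.52)]
```

```bash
python3 - <<'E'
from h import *
movel([.30,.05,.5],None,.3) if inverse_kinematics([.38,-.2,.5],read_tcp_rot()) is None else movel([.38,-.2,.5],None,.3)
pause(.1)
for c in("top","scene"):
    a=cv2.imread(f"pics/{c}0.png").astype(int); b=read_camera(c)[:,:,::-1].astype(int); cv2.imwrite(f"pics/{c}9.png",b.astype(np.uint8))
    d=cv2.GaussianBlur(np.abs((b-a)-np.median(b-a,(0,1))).sum(2).astype(np.float32),(0,0),1)
    n,l,s,ce=cv2.connectedComponentsWithStats((d>45).astype(np.uint8))
    print(c,sorted([(int(s[i,4]),ce[i].round().tolist(),s[i,:4].tolist()) for i in range(1,n) if s[i,4]>5],reverse=True)[:14])
print(read_time_s())
E
```

```text
top [(135940, [351.0, 184.0], [155, 0, 404, 400]), (86, [228.0, 397.0], [218, 394, 19, 6]), (76, [366.0, 110.0], [362, 106, 10, 9]), (41, [577.0, 118.0], [572, 115, 13, 8]), (36, [131.0, 243.0], [128, 237, 7, 11]), (31, [623.0, 249.0], [619, 245, 8, 7]), (25, [151.0, 74.0], [148, 71, 6, 9]), (24, [135.0, 218.0], [132, 213, 7, 11]), (23, [163.0, 49.0], [161, 47, 7, 5]), (17, [144.0, 202.0], [143, 199, 3, 8]), (14, [633.0, 241.0], [632, 239, 3, 6]), (12, [163.0, 56.0], [161, 54, 5, 4]), (12, [135.0, 251.0], [132, 250, 7, 3]), (11, [148.0, 92.0], [146, 91, 4, 3])]
scene [(10333, [28.0, 132.0], [0, 0, 95, 259]), (2894, [277.0, 23.0], [239, 0, 73, 64]), (2148, [127.0, 361.0], [55, 310, 143, 90]), (535, [59.0, 243.0], [32, 232, 49, 27]), (208, [36.0, 382.0], [22, 372, 35, 18]), (116, [60.0, 197.0], [57, 185, 8, 26]), (52, [20.0, 336.0], [13, 334, 16, 6]), (49, [90.0, 242.0], [84, 240, 12, 6]), (33, [64.0, 224.0], [61, 221, 7, 6]), (25, [408.0, 282.0], [406, 279, 5, 7]), (23, [399.0, 250.0], [397, 247, 6, 7]), (22, [95.0, 226.0], [94, 221, 3, 12]), (12, [1.0, 340.0], [0, 339, 4, 4]), (11, [413.0, 236.0], [410, 233, 6, 6])]
44.5667
```

```bash
python3 - <<'E'
from h import *
a=cv2.imread("pics/top0.png").astype(int)[130:270,130:330]; b=cv2.imread("pics/top6.png").astype(int)[130:270,130:330]
d=cv2.GaussianBlur(np.abs((b-a)-np.median(b-a,(0,1))).sum(2).astype(np.float32),(0,0),.8)
n,l,s,ce=cv2.connectedComponentsWithStats((d>30).astype(np.uint8))
print([(int(s[i,4]),(ce[i]+130).round().tolist(),s[i,:4].tolist()) for i in range(1,n) if s[i,4]>4])
E
```

```text
[(113, [216.0, 155.0], [78, 20, 16, 11]), (54, [232.0, 157.0], [96, 21, 14, 13]), (6222, [279.0, 242.0], [54, 58, 146, 82]), (165, [205.0, 210.0], [68, 71, 16, 17])]
```

```bash
python3 -c "
from bench import *
print(sign_off())"
```

```text
the job is handed in; nothing more can be done
None
```

I handed the job in at about 45 s: the plate is back upright in its slot, the pan is back at rest with no balls seen in it and the nut in place, and the cup is standing with balls in it; no stray balls or displaced items showed in the images, but I could not count all five in the cup.

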